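# Check the stops of a brake lever and a clutch lever

### The arm

A 6-joint arm with a two-finger parallel gripper is mounted at the origin on a cart in front of the work surface, level with it; the furniture and walls round the work are solid. World frame = base frame: x ahead of the robot, y to its left, z up, the work surface at z = 0. Lengths are in m, angles in rad, forces in N, time in s.
With the tool pointing down it reaches from about 0.3 to 0.75 m from the base axis. Payload 8.5 kg.
Tool frame: the origin (TCP) lies on the centre line of the jaws, within the pads' length; the fingertips stand 11 mm ahead of it and the grasp point (between the pads) lies 8 mm behind it (robot.finger_overhang is the distance from the TCP to the fingertips, in m); z points along the fingers, y is the line along which they close (so a half turn about z gives the same grasp; the last joint's range is limited). The gripper opens to 85 mm and grips with 20 to 120 N. Pads are 22 mm wide; open, the fingers measure 114 mm over their backs; the gripper's body (76 mm by 85 mm) begins 54 mm behind the grasp point. The pads swing forward as they close: fully open they stand 13 mm farther back than shut.
Start: joints at [-1.421, 0.381, 1.297, -0, 1.464, -0.215], TCP at [0.196, -0.514, 0.242] pointing down, gripper open.
Joint ranges: [-3.11, 3.11], [-0.89, 2.33], [0.22, 2.48], [-1.42, 4.56], [0.17, 2.85], [-2.88, 2.88]. Speed limits (rad/s): [2.39, 2.39, 3.14, 3.14, 3.14, 3.14].

### API

Orientations are given as a unit quaternion [w, x, y, z].
In Python, from cell import robot gives the robot as it stands.
- The arm moves only by the tool servo_tool, never from a script. Its argument "series" is a list of rows, each a list of 3 entries, a list of its own where there are three numbers: the finger opening in mm, from 0 to 85.4, then the shift along the tool's x, y, z in mm, then the turn, a rotation vector about the tool's x, y, z in rad. In form: [[jaw, [dx, dy, dz], [rx, ry, rz]], ...]. A call has 1 to 8 rows; each row is the pose to reach, as a shift and turn from the pose commanded when the call began, along the tool's axes at that moment; what a row does not reach only later rows make up. A row lasts 1/10 s, in which the tool goes at most 50 mm and 8.59 degrees, less where a joint would pass 70% of its speed; a pose out of reach is approached as far as the arm can. A call with a gripper value outside its range is refused whole. The fingers move at their own pace and stop on an object; "force" is the grip in N (left out, the last holds). Time passes only in rows, so rows that repeat a pose let the fingers close. It gives the time, the measured TCP pose, the force, the opening and the grip force at its end, in the units of the state.
- robot.sense(): the state, without advancing time (a new reading comes with each control period).
- robot.get_image(name): name is "scene" or "top" or "wrist"; returns the picture (480x640x3 uint8, red, green, blue); there is no depth.
- robot.calibration(name): a dict with "fx", "fy", "cx", "cy" (pixels), "eye" and "attitude" of the camera in the world. Camera axes: x right, y up, looking along -z (the intrinsics and any distortion apply to the point x, -y, -z); pixel columns grow to the right and rows downward; lengths in m; the calibration is good to about 2 mm. A picture is of the moment at which its call begins: read the wrist's pose just before it. calibration takes no time and is no camera call; for the wrist camera it gives the pose at the moment of the call.
- robot.finish_job(): hands the job in; it is judged then, once.
The state is a dict: "time": time; "joint_pos": joint angles; "joint_velocities": joint speeds; "joint_torque": joint torques, N m; "eef_pos": TCP position; "orientation": TCP orientation; "force": force on the tool from outside, world axes, zero at the start; "ft_torque": the same for the moment, N m; "finger_gap": finger opening in m; "grasp_force": force on a finger pad.
Only numpy, scipy, OpenCV 4.12 (cv2) and the standard library are available. Lean on these libraries where they do the work, as an engineer would, in place of code of your own. Each camera call takes 0.05 s, during which the arm holds its last target. There are 200 camera calls.

### The job

Two handlebar halves are clamped in bench stands for a lever check. With the outside of the fingers, press the brake lever (the longer one, with the ball end) in towards its bar until it stops, hold it there for about a second, and let it spring right back out; then press the clutch lever (the shorter one) in the same way and finish while still holding it against its stop. Only push, without forcing; keep the hand off the bars and do not disturb the other things on the bench.

Things in the scene. Friction and masses are not known exactly. Their poses are not given: they have to be found in the camera images.
- brake_stand: fixed bench stand with half a handlebar, longer lever (160 mm, ball end), round reservoir on top. Origin: centre of its 80x190 mm base's underside, on a plywood board 55 mm above the bench. x points from the lever to the bar (roughly away from you), z up; the bar lies along y, 110 mm above the origin; the grip points to +y, the clamp post is at the other end. 145 mm high
- clutch_stand: fixed bench stand with half a handlebar, shorter lever (104 mm, plain end); either half may be on the left. Origin: centre of its 80x190 mm base's underside, on a plywood board 55 mm above the bench. x points from the lever to the bar (roughly away from you), z up; the bar lies along y, 110 mm above the origin; the grip points to -y, the clamp post is at the other end. 145 mm high
- brake_bar: the fixed handlebar of the brake half: tube 22 mm thick, rubber grip 32 mm thick, along the stand's y axis; origin on the bar's axis, 110 mm above the board. Not to be pressed or gripped by the hand
- clutch_bar: the fixed handlebar of the clutch half: tube 22 mm thick, rubber grip 32 mm thick, along the stand's y axis; origin on the bar's axis, 110 mm above the board. Not to be pressed or gripped by the hand
- brake_pivot (a point): the brake lever's upright hinge axis at lever height; fixed to the stand, with the stand's axes
- clutch_pivot (a point): the clutch lever's upright hinge axis at lever height; fixed to the stand, with the stand's axes
- brake_press (a point): the spot to press on the brake lever, on its centre line at mid-height, 110 mm above the board; the lever is a 12 mm thick round bar there. Moves with the lever; axes: the stand's, turned by the lever's angle; pressed along its +x from its -x side. With the lever out it lies 35 mm to -x and 139 mm to +y of the pivot; the lever ends 21 mm beyond it. 143 mm from the pivot
- clutch_press (a point): the spot to press on the clutch lever, on its centre line at mid-height, 110 mm above the board; the lever is a 12 mm thick round bar there. Moves with the lever; axes: the stand's, turned by the lever's angle; pressed along its +x from its -x side. With the lever out it lies 34 mm to -x and 81 mm to -y of the pivot; the lever ends 17 mm beyond it. 88 mm from the pivot
- brake_lever (a joint): angle of the brake lever: 0 fully out (sprung), 0.22 pressed in to its firm stop, 32 mm of travel at the pressing spot; clockwise from above going in. The spring needs about 2.5 N at the pressing spot to start and 5 N at the stop. At the stop it is still more than 15 mm clear of the grip
- clutch_lever (a joint): angle of the clutch lever: 0 fully out (sprung), 0.30 pressed in to its firm stop, 26 mm of travel at the pressing spot; anticlockwise from above going in. The spring needs about 3 N at the pressing spot to start and 6 N at the stop. At the stop it is still more than 15 mm clear of the grip
- tappet_a: loose bystander, leave alone: plain steel bucket tappet, 31 mm across, 25 mm high; origin at the centre of its underside
- tappet_b: loose bystander, leave alone: plain steel bucket tappet, 31 mm across, 25 mm high; origin at the centre of its underside
- slim_driver: loose bystander, leave alone: screwdriver with round handle, 27x211x27 mm, lying along the back edge of the board; origin at the centre of its underside
- grinding_tin: loose bystander, leave alone: round tin, 57 mm across, 37 mm high; origin at the centre of its underside
- oil_can: loose bystander, leave alone: aerosol can, 66 mm across, 264 mm high, standing behind the stands; origin at the centre of its underside
- paint_marker: loose bystander, leave alone: marker pen, 18x131x18 mm, lying; origin at the centre of its underside
- flat_tin: loose bystander, leave alone: flat round tin, 77 mm across, 37 mm high; origin at the centre of its underside

How it is judged:
By the outcome, as a careful person would: the job done as asked, in the order asked, and still so for the second after the job is handed in, while the arm keeps its last pose, push and grip.
It also fails if it takes over 48 s, if anything falls off the work surface, if the arm or the gripper's body presses on something with over 40 N, if the wrist force passes 120 N, or if a joint passes its speed limit or range.

## Working session

There is one attempt and no reset: what is moved stays moved. The work goes in short steps, Python scripts to look and compute and a tool call to move; the robot and the scene stay as the last step left them, time stands still between calls to the robot, and variables do not carry over. Pictures are saved under pics/ and viewed, at most 10 in all, crops included, and the job is handed in when it is done.

Besides the shell and the picture viewer there is one more tool, called after ">>>" by a JSON object that holds its "name" and its "arguments". servo_tool: Moves the arm, as the interface text tells. Its arguments: {"type":"object","properties":{"series":{"type":"array"},"force":{"type":"number"}},"required":["series"]}

```bash
mkdir -p pics; ls; python3 - <<'E'
from cell import robot
import cv2
for n in("scene","top"):
    cv2.imwrite(f"pics/{n}0.png",robot.get_image(n)[:,:,::-1]); print(n,robot.calibration(n))
print(robot.sense())
E
```

```text
pics
scene {'fx': 514.78658460372, 'fy': 514.78658460372, 'cx': 324.52158708941454, 'cy': 236.8279002730979, 'eye': array([0.22003671, 0.69206481, 0.83696056]), 'attitude': array([-0.19345859, -0.08991738,  0.41790927,  0.88308577])}
top {'fx': 451.2977550659576, 'fy': 451.2977550659576, 'cx': 317.6456961679356, 'cy': 238.44072800672154, 'eye': array([ 0.39867111, -0.1015193 ,  1.10812641]), 'attitude': array([ 0.70720343,  0.0637444 , -0.07066511, -0.70057577])}
{'time': 0.1, 'joint_pos': array([-1.42130236e+00,  3.81136551e-01,  1.29815985e+00, -9.83510647e-06,
        1.46355165e+00, -2.15309667e-01]), 'joint_velocities': array([ 0.00082306,  0.00052332, -0.00181081, -0.00123845, -0.00049954,
        0.0013708 ]), 'joint_torque': array([ 5.48249198e-03, -4.49215150e+01, -2.31656867e+01, -7.01271370e-05,
        3.56530734e-03,  5.22972982e-06]), 'eef_pos': array([ 0.19617594, -0.51357236,  0.24177771]), 'orientation': array([-6.27516875e-04,  9.83410569e-01,  1.81392553e-01,  1.57660704e-05]), 'force': array([-0.41103639,  0.03009084,  0.37588469]), 'ft_torque': array([-0.04391402,  0.03933112,  0.00486755]), 'grasp_force': 0.0, 'finger_gap': 0.08522330064211911}
```

View pics/top0.png

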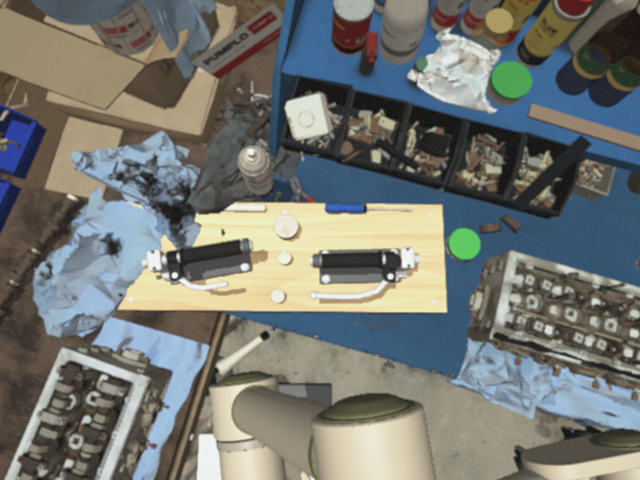

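View pics/scene0.png

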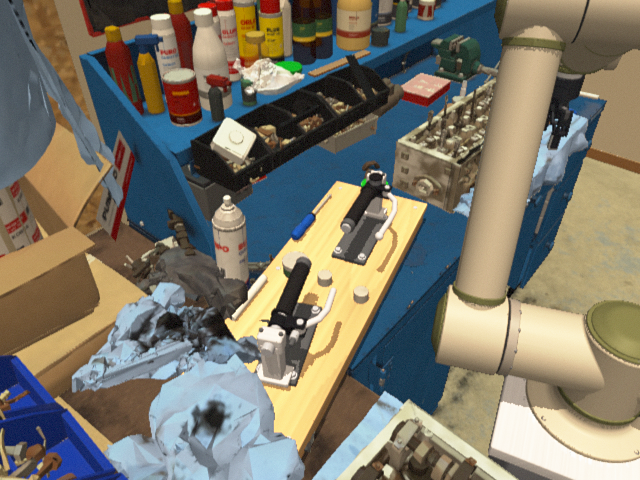

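The top view shows the clutch half on the left (lever around 180–228, 285) and the brake half on the right (ball end near 314,296). I'll zoom in on both.

```bash
python3 - <<'E'
import cv2,numpy as np
im=cv2.imread("pics/top0.png")
a=im[230:305,135:268];b=im[230:305,300:433]
o=np.vstack([cv2.resize(c,None,fx=4*1.5,fy=4,interpolation=2) if 0 else cv2.resize(c,None,fx=4,fy=4,interpolation=2) for c in(a,b)])
cv2.imwrite("pics/z.png",cv2.copyMakeBorder(o,0,0,0,0,0))
E
```

```text
(no output)
```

View pics/z.png

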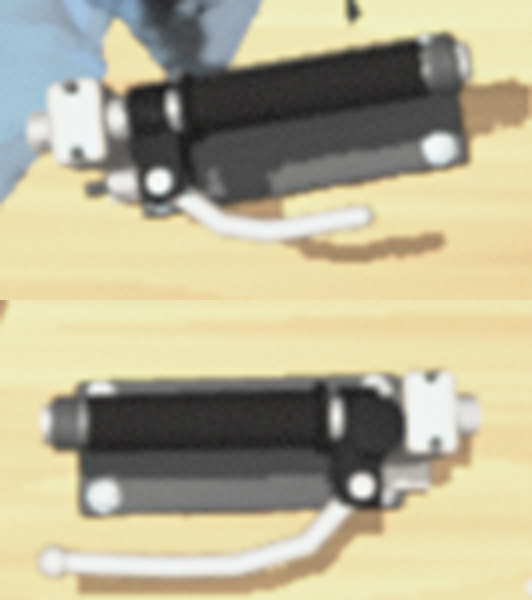

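The zoom shows these pixels. Clutch: pivot at about (174.5,275.5), tip at (226.8,284), bar from (143.8,262.8) to (250,245). Brake: pivot at (390.3,276.5), ball at (313.3,295.5), bar from (311.3,260.8) to (418.8,258.8).

```bash
cat > h.py <<'E'
import numpy as np,cv2
from scipy.spatial.transform import Rotation as R
from cell import robot
def cam(n): 
    c=robot.calibration(n);q=c['attitude'];return c,R.from_quat([*q[1:],q[0]])
def ray(n,u,v,z):
    c,r=cam(n);d=r.apply([(u-c['cx'])/c['fx'],-(v-c['cy'])/c['fy'],-1]);e=c['eye'];return e+d*(z-e[2])/d[2]
def proj(n,p):
    c,r=cam(n);q=r.inv().apply(np.asarray(p)-c['eye']);return np.array([c['cx']-c['fx']*q[0]/q[2],c['cy']+c['fy']*q[1]/q[2]])
E
python3 - <<'E'
from h import *
np.set_printoptions(precision=4,suppress=True)
P={}
for k,(u,v) in dict(cpiv=(174.5,275.5),ctip=(226,284),cb1=(143.8,262.8),cb2=(250,245),bpiv=(390.3,276.5),ball=(313.3,295.5),bb1=(311.3,260.8),bb2=(418.8,258.8)).items():
    P[k]=ray("top",u,v,.173 if 'piv' in k else .165);print(k,P[k])
for n,s,a,b,off in(("c",-1,"cb1","cb2",(-.034,-.081)),("b",1,"bb2","bb1",(-.035,.139))):
    d=P[b]-P[a]; y=s*d[:2]/np.hypot(*d[:2]); x=np.array([y[1],-y[0]]); yaw=np.arctan2(x[1],x[0])
    pv=P[n+"piv"][:2]; pr=pv+off[0]*x+off[1]*y
    t=P["ctip" if n=="c" else "ball"][:2]-pv
    print(n,"yaw",yaw,"press",pr,"tip in stand",t@x,t@y)
    for z in(.165,): print(proj("top",[*pr,z]),proj("scene",[*pr,z]),"piv",proj("scene",[*pv,.173]))
E
```

```text
cpiv [0.4977 0.1858 0.173 ]
ctip [0.4818 0.0801 0.165 ]
cb1 [0.5246 0.2542 0.165 ]
cb2 [0.5648 0.0332 0.165 ]
bpiv [ 0.4999 -0.2618  0.173 ]
ball [ 0.4597 -0.102   0.165 ]
bb1 [ 0.5323 -0.097   0.165 ]
bb2 [ 0.5388 -0.3243  0.165 ]
c yaw 0.17989504740698525 press [0.4787 0.1   ] tip in stand -0.034525542232795386 -0.10113526411521187
[216.3521 285.3943] [329.9216 297.6978] piv [298.8209 324.5391]
b yaw 0.028675706917007916 press [ 0.4609 -0.1238] tip in stand -0.035631712950059465 0.16083873498198115
[323.8001 294.9873] [381.4768 229.8161] piv [386.0695 188.6184]
```

```bash
cat >> h.py <<'E'
S=dict(b=(np.array([.4999,-.2618]),.0287,np.array([-.035,.139]),-1),c=(np.array([.4977,.1858]),.180,np.array([-.034,-.081]),1))
def target(n,th,back,z):  # TCP pose with its centre `back` m behind press spot at lever angle th
    pv,yaw,o,s=S[n];a=yaw+s*th;c,si=np.cos(a),np.sin(a);p=pv+np.array([[c,-si],[si,c]])@(o-[back,0]);return [*p,z],a
def move(p,yaw):
    s=robot.sense();q=s['orientation'];r=R.from_quat([*q[1:],q[0]])
    t=R.from_matrix(np.array([[np.cos(yaw),np.sin(yaw),0],[np.sin(yaw),-np.cos(yaw),0],[0,0,-1]]).T)
    print("mm",np.round(r.inv().apply(p-s['eef_pos'])*1e3,1),"rv",np.round((r.inv()*t).as_rotvec(),3),"t",s['time'])
E
python3 - <<'E'
from h import *
p,_=target('b',.11,.07,.24);print(p,_);move(p,_)
for th in(0,.22):print(target('b',th,.017,.161),target('c',th*.3/.22,.017,.161))
E
```

```text
[np.float64(0.40653507272502865), np.float64(-0.1147320213134779), 0.24] -0.0813
mm [ 338.8 -297.5    2.2] rv [-0.001  0.     0.446] t 0.1
([np.float64(0.44393266210523064), np.float64(-0.1243494376549418), 0.161], 0.0287) ([np.float64(0.4620253671152975), np.float64(0.09697815263944512), 0.161], 0.18)
([np.float64(0.475277402115486), np.float64(-0.11544861574478518), 0.161], -0.1913) ([np.float64(0.4898673721571166), np.float64(0.09040267330226234), 0.161], 0.48)
```

>>> {"name": "servo_tool", "arguments": {"series": [[0,[40,-36,0],[0,0,0.05]],[0,[80,-72,0],[0,0,0.1]],[0,[125,-108,0],[0,0,0.16]],[0,[170,-145,0],[0,0,0.22]],[0,[212,-185,0],[0,0,0.28]],[0,[255,-222,0],[0,0,0.34]],[0,[297,-260,0],[0,0,0.4]],[0,[329,-297,2],[0,0,0.446]]], "force": 30}}

```text
time: 0.9
eef_pos: [0.3808, -0.157, 0.2413]
orientation: [0.0, 0.999, -0.042, 0.0]
force: [0.7, -0.9, -0.4]
finger_gap: 0.0002
grasp_force: 0.0
```

>>> {"name": "servo_tool", "arguments": {"series": [[0,[0,0,0],[0,0,0]],[0,[0,0,0],[0,0,0]]]}}

```text
time: 1.1
eef_pos: [0.3805, -0.1581, 0.2412]
orientation: [0.0, 0.999, -0.039, -0.0]
force: [-0.5, -0.5, -0.7]
finger_gap: 0.0002
grasp_force: 0.0
```

```bash
python3 - <<'E'
from h import *
s=robot.sense();print(s['eef_pos'],s['force'],s['finger_gap'])
p,a=target('b',.11,.06,.161);move(p,a)
im=robot.get_image("wrist")[:,:,::-1].copy();cv2.imwrite("pics/w1.png",im)
for th in(0,):
  q,_=target('b',0,0,.165);print(proj("wrist",q),proj("wrist",[.4999,-.2618,.173]))
E
```

```text
[ 0.38045074 -0.15809939  0.24119121] [-0.49808557 -0.46726718 -0.65504181] 0.00023659868570186608
mm [ 32.7 -45.2  80.2] rv [0.    0.    0.003] t 1.1
[240.93246984 119.14044982] [518.97307833   7.05168866]
```

View pics/w1.png

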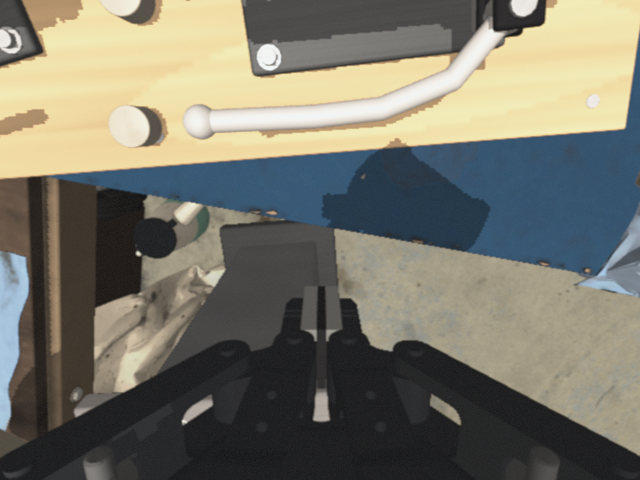

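The wrist view shows the lever's ball end at (200,120). The predicted press spot, (241,119), falls on the lever's centre line, so the estimate holds. Next I'll position behind the lever and descend.

>>> {"name": "servo_tool", "arguments": {"series": [[0,[12,-45,0],[0,0,0]],[0,[22,-45,40],[0,0,0]],[0,[22,-45,83],[0,0,0]],[0,[22,-45,83],[0,0,0]],[0,[22,-45,83],[0,0,0]]]}}

```text
time: 1.65
eef_pos: [0.4058, -0.1172, 0.1589]
orientation: [-0.0, 0.999, -0.042, -0.0]
force: [0.3, 0.4, 0.6]
finger_gap: 0.0002
grasp_force: 0.0
```

```bash
python3 - <<'E'
from h import *
s=robot.sense();print(s['eef_pos'],s['force'])
for t,b in((0,.017),(.11,.017),(.22,.017)):
  p,a=target('b',t,b,.158);move(p,-.0813)
E
```

```text
[ 0.40581922 -0.11715807  0.1589285 ] [0.31748617 0.35398814 0.62743917]
mm [38.6  4.   0.9] rv [-0.     0.001 -0.002] t 1.65
mm [53.5 -2.6  0.9] rv [-0.     0.001 -0.002] t 1.65
mm [69.1 -7.5  0.9] rv [-0.     0.001 -0.002] t 1.65
```

>>> {"name": "servo_tool", "arguments": {"series": [[0,[12,1,0],[0,0,0]],[0,[24,2,0],[0,0,0]],[0,[32,3,0],[0,0,0]],[0,[38,3,0],[0,0,0]],[0,[42,2,0],[0,0,0]],[0,[46,0,0],[0,0,0]],[0,[48,0,0],[0,0,0]],[0,[48,0,0],[0,0,0]]]}}

```text
time: 2.45
eef_pos: [0.4535, -0.1193, 0.1582]
orientation: [-0.0, 0.999, -0.04, -0.0]
force: [-3.6, 1.0, 2.3]
finger_gap: -0.0004
grasp_force: 2.0
```

>>> {"name": "servo_tool", "arguments": {"series": [[0,[4,-1,0],[0,0,0]],[0,[8,-3,0],[0,0,0]],[0,[12,-4,0],[0,0,0]],[0,[15,-5,0],[0,0,0]],[0,[17,-6,0],[0,0,0]],[0,[17,-6,0],[0,0,0]]]}}

```text
time: 3.05
eef_pos: [0.4713, -0.1153, 0.1582]
orientation: [0.0, 0.999, -0.041, -0.0]
force: [-5.2, -1.9, 1.3]
finger_gap: -0.0002
grasp_force: 2.1
```

>>> {"name": "servo_tool", "arguments": {"series": [[0,[1,0,0],[0,0,0]],[0,[2,-0.5,0],[0,0,0]],[0,[3,-1,0],[0,0,0]],[0,[3,-1,0],[0,0,0]]]}}

```text
time: 3.45
eef_pos: [0.4729, -0.1148, 0.1581]
orientation: [0.0, 0.999, -0.041, -0.002]
force: [-11.6, -4.6, 4.1]
finger_gap: 0.0003
grasp_force: 5.0
```

>>> {"name": "servo_tool", "arguments": {"series": [[0,[0.5,0,0],[0,0,0]],[0,[0.5,0,0],[0,0,0]],[0,[0.5,0,0],[0,0,0]],[0,[0.5,0,0],[0,0,0]],[0,[0.5,0,0],[0,0,0]],[0,[0.5,0,0],[0,0,0]],[0,[0.5,0,0],[0,0,0]]]}}

```text
time: 4.15
eef_pos: [0.473, -0.1148, 0.1581]
orientation: [0.0, 0.999, -0.041, -0.002]
force: [-13.3, -5.1, 4.6]
finger_gap: -0.0
grasp_force: 5.8
```

```bash
python3 - <<'E'
from h import *
w=robot.get_image("wrist")[:,:,::-1].copy()
t=robot.get_image("top")[:,:,::-1].copy()[230:305,300:433]
for th in(0,.22):
  pv,yaw,o,s=S['b'];a=yaw+s*th;c,si=np.cos(a),np.sin(a);o=np.array([-.0356,.160])
  p=pv+np.array([[c,-si],[si,c]])@o;print(th,(proj("top",[*p,.165])-[300,230])*4, proj("wrist",[*p,.165]))
t=cv2.resize(t,None,fx=4,fy=4,interpolation=2)
cv2.imwrite("pics/p2.png",np.vstack([t,cv2.resize(w,(400,300))[:, :].copy() if 0 else cv2.resize(w[0:300],(532,249))]))
print(robot.sense()['force'],robot.sense()['eef_pos'])
E
```

```text
0 [ 54.89537249 261.87688016] [291.50760384 367.48149241]
0.22 [ 46.14118347 193.24899715] [267.37970807 282.86345015]
[-13.23313532  -5.00892874   4.3785025 ] [ 0.47302764 -0.11482196  0.15805846]
```

View pics/p2.png

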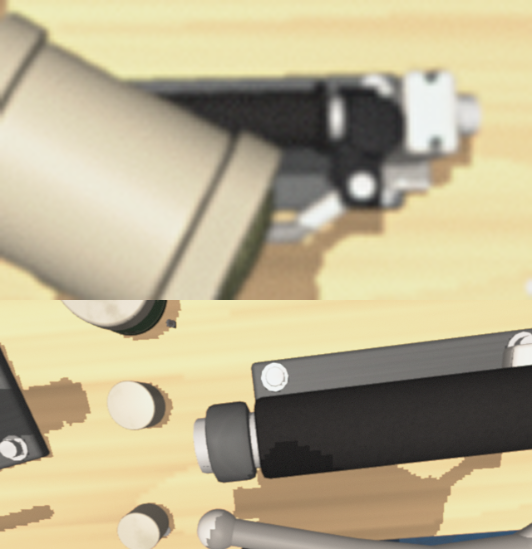

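The wrist view puts the ball at about (260,273). The prediction at the stop is (267,283), against (291,367) with the lever out. With the stiff force rise as well, the brake lever is at its stop. I'll hold briefly, then release.

>>> {"name": "servo_tool", "arguments": {"series": [[0,[0,0,0],[0,0,0]],[0,[0,0,0],[0,0,0]],[0,[0,0,0],[0,0,0]],[0,[0,0,0],[0,0,0]]]}}

```text
time: 4.65
eef_pos: [0.473, -0.1148, 0.1581]
orientation: [0.0, 0.999, -0.041, -0.002]
force: [-12.5, -4.7, 4.7]
finger_gap: -0.0
grasp_force: 5.8
```

>>> {"name": "servo_tool", "arguments": {"series": [[0,[-4,1,0],[0,0,0]],[0,[-10,3,0],[0,0,0]],[0,[-18,6,0],[0,0,0]],[0,[-28,8,0],[0,0,0]],[0,[-40,8,0],[0,0,0]],[0,[-60,8,0],[0,0,0]],[0,[-75,8,-20],[0,0,0]],[0,[-75,8,-40],[0,0,0]]]}}

```text
time: 5.45
eef_pos: [0.3977, -0.1159, 0.1987]
orientation: [-0.0, 0.999, -0.041, -0.0]
force: [0.6, -0.1, 0.3]
finger_gap: 0.0003
grasp_force: 0.0
```

```bash
python3 - <<'E'
from h import *
w=robot.get_image("wrist")[:,:,::-1].copy()
cv2.imwrite("pics/w3.png",w)
p,a=target('b',0,0,.165);print("press",proj("wrist",p)); p,a=target('b',.22,0,.165);print(proj("wrist",p))
s=robot.sense();print(s['force'],s['eef_pos'])
p,a=target('c',.15,.057,.22);print(p,a);move(p,a)
p,a=target('c',.15,.057,.158);move(p,a)
E
```

```text
press [324.45352847 156.70169451]
[306.15140697  81.78795274]
[ 1.35013548 -1.37584131  3.78256861] [ 0.3996647  -0.11682565  0.20188081]
[np.float64(0.4378576320389011), np.float64(0.07968265459026763), 0.22] 0.32999999999999996
mm [  22.1 -198.9  -18.5] rv [ 0.004 -0.005 -0.412] t 5.5
mm [  21.8 -199.1   43.5] rv [ 0.004 -0.005 -0.412] t 5.5
```

View pics/w3.png

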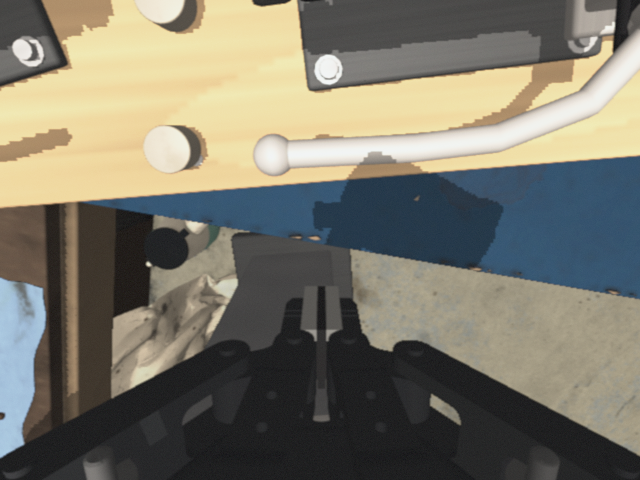

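The brake lever has sprung back out: the ball is at (272,155), and the bar passes about (324,152) against a predicted 157. Now to the clutch.

>>> {"name": "servo_tool", "arguments": {"series": [[0,[0,-35,-18],[0,0,-0.07]],[0,[0,-75,-18],[0,0,-0.15]],[0,[2,-115,-18],[0,0,-0.23]],[0,[5,-155,-18],[0,0,-0.32]],[0,[10,-185,-18],[0,0,-0.39]],[0,[12,-199,-18],[0,0,-0.412]],[0,[12,-199,-18],[0,0,-0.412]],[0,[12,-199,-18],[0,0,-0.412]]]}}

```text
time: 6.3
eef_pos: [0.4273, 0.0808, 0.2161]
orientation: [0.0, 0.986, 0.165, 0.0]
force: [0.1, -0.4, 0.2]
finger_gap: -0.0001
grasp_force: 0.0
```

```bash
python3 - <<'E'
from h import *
w=robot.get_image("wrist")[:,:,::-1].copy()
cv2.imwrite("pics/w4.png",w)
p,a=target('c',0,0,.165);print("press",proj("wrist",p),"piv",proj("wrist",[.4977,.1858,.173]))
s=robot.sense();print(s['force'],s['eef_pos'])
for t,b in((.15,.057),(0,.017),(.15,.017),(.3,.017)):
  p,a=target('c',t,b,.158);move(p,.33)
E
```

```text
press [314.4250374  167.35986248] piv [136.38340642  60.09451161]
[ 0.13013076  0.36365047 -0.27639542] [0.4273189  0.08047633 0.21615816]
mm [ 9.7  4.2 58.2] rv [ 0. -0. -0.] t 6.35
mm [38.2 -4.4 58.2] rv [ 0. -0. -0.] t 6.35
mm [49.7  4.1 58.2] rv [ 0. -0. -0.] t 6.35
mm [62.4 10.9 58.2] rv [ 0. -0. -0.] t 6.35
```

View pics/w4.png

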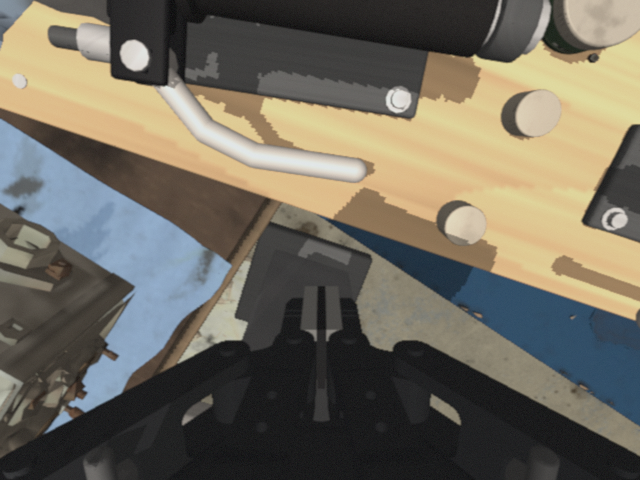

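The clutch lever's tip is at (365,170). Its centre line at column 314 is near row 163 against a predicted 167, which is close enough. I'll descend and push.

>>> {"name": "servo_tool", "arguments": {"series": [[0,[0,-4,30],[0,0,0]],[0,[4,-4,58],[0,0,0]],[0,[14,-4,58],[0,0,0]],[0,[24,-4,58],[0,0,0]],[0,[32,-4,58],[0,0,0]],[0,[38,-3,58],[0,0,0]],[0,[43,0,58],[0,0,0]],[0,[43,0,58],[0,0,0]]]}}

```text
time: 7.15
eef_pos: [0.4684, 0.0949, 0.1586]
orientation: [0.0, 0.986, 0.165, 0.0]
force: [-3.4, -1.1, 2.8]
finger_gap: -0.0003
grasp_force: 1.9
```

>>> {"name": "servo_tool", "arguments": {"series": [[0,[4,2,0],[0,0,0]],[0,[8,5,0],[0,0,0]],[0,[12,7,0],[0,0,0]],[0,[14,9,0],[0,0,0]],[0,[14,9,0],[0,0,0]]]}}

```text
time: 7.65
eef_pos: [0.484, 0.091, 0.158]
orientation: [-0.0, 0.986, 0.165, -0.001]
force: [-5.1, 0.0, 2.0]
finger_gap: 0.0002
grasp_force: 2.4
```

>>> {"name": "servo_tool", "arguments": {"series": [[0,[1,0.5,0],[0,0,0]],[0,[2,1,0],[0,0,0]],[0,[3,1.5,0],[0,0,0]],[0,[3,1.5,0],[0,0,0]]]}}

```text
time: 8.05
eef_pos: [0.4871, 0.0908, 0.158]
orientation: [-0.0, 0.986, 0.165, -0.001]
force: [-6.2, -0.9, 1.0]
finger_gap: 0.0
grasp_force: 2.4
```

>>> {"name": "servo_tool", "arguments": {"series": [[0,[1,0,0],[0,0,0]],[0,[2,0,0],[0,0,0]],[0,[2,0,0],[0,0,0]]]}}

```text
time: 8.35
eef_pos: [0.4887, 0.091, 0.158]
orientation: [0.0, 0.986, 0.165, -0.001]
force: [-7.2, -2.6, 2.3]
finger_gap: 0.0002
grasp_force: 3.5
```

>>> {"name": "servo_tool", "arguments": {"series": [[0,[1,0,0],[0,0,0]],[0,[1.5,0,0],[0,0,0]],[0,[1.5,0,0],[0,0,0]]]}}

```text
time: 8.65
eef_pos: [0.489, 0.0912, 0.1579]
orientation: [0.0, 0.986, 0.165, -0.003]
force: [-12.1, -5.2, 4.4]
finger_gap: -0.0002
grasp_force: 6.4
```

```bash
python3 - <<'E'
from h import *
w=robot.get_image("wrist")[:,:,::-1].copy()
cv2.imwrite("pics/w5.png",w)
for t in(0,.15,.25,.3):
  pv,yaw,o,s=S['c'];a=yaw+s*t;c,si=np.cos(a),np.sin(a)
  p=pv+np.array([[c,-si],[si,c]])@np.array([-.0345,-.098]);print(t,proj("wrist",[*p,.165]))
s=robot.sense();print(s['force'],s['eef_pos'])
E
```

```text
0 [330.62159206 357.25355114]
0.15 [347.97683612 323.76763383]
0.25 [356.79599291 299.17274146]
0.3 [360.29891999 286.22492569]
[-11.89716062  -4.26171513   5.0685707 ] [0.4890644  0.09115445 0.1578867 ]
```

View pics/w5.png

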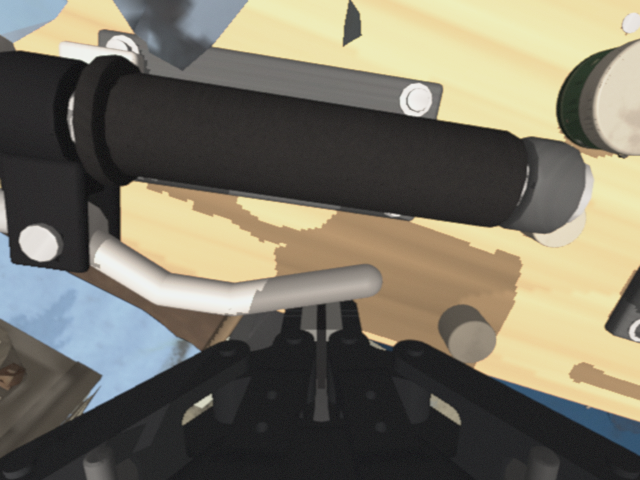

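The clutch tip is at (378,280), level with the prediction at the stop, and the force has risen stiffly to 12 N. It's against its stop, and the hand is clear of the bar. I'll hold it for a second and hand in.

>>> {"name": "servo_tool", "arguments": {"series": [[0,[0.3,0,0],[0,0,0]],[0,[0.3,0,0],[0,0,0]],[0,[0.3,0,0],[0,0,0]],[0,[0.3,0,0],[0,0,0]],[0,[0.3,0,0],[0,0,0]],[0,[0.3,0,0],[0,0,0]],[0,[0.3,0,0],[0,0,0]],[0,[0.3,0,0],[0,0,0]]]}}

```text
time: 9.5
eef_pos: [0.4891, 0.0912, 0.1579]
orientation: [0.0, 0.986, 0.165, -0.003]
force: [-12.9, -4.8, 5.0]
finger_gap: 0.0
grasp_force: 6.9
```

```bash
python3 -c "
from cell import robot
s=robot.sense();print(s['force'],s['eef_pos']);print(robot.finish_job())"
```

```text
[-12.87318683  -4.81424205   4.96759718] [0.48912321 0.09116788 0.15786629]
the job is handed in; nothing more can be done
None
```

I pressed the brake lever to its stop, held it for just over a second and let it spring back out; the clutch lever was still held against its stop (about 14 N) when I handed the job in at about 9.5 s.

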